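# Find the lid that snaps onto the canister

### The job

Close the white canister that stands on the round yellow-and-orange mat with the lid that fits it: the blue lid lying on the table has been tried and fits nothing, and the two in the rack look just like it, so take one from the rack by its edge, lay it flat, take it again by its knob and try it on; if it will not go down, leave it on the table and try the other. Press the right lid straight down until it snaps fully home, with the canister upright on the mat and the other lids off it, and do not knock the second canister over or far from its place.

Things in the scene. Friction and masses are not known exactly. Their poses are not given: they have to be found in the camera images.
- mat: thin round yellow mat with an orange middle, 112 mm in diameter and 1 mm thick, flat on the table; origin at its centre. The canister to be closed stands at its centre
- rack: fixed wooden lid rack, 84 x 152 x 26 mm; origin under its centre, y along its length. 2 lids stand on edge, 75 mm apart along y, knobs to its +y, axis 44 mm and top edge 82 mm above the table; hoops below 43 mm. From above a lid's top edge is pinched across plate and plug (25 mm along y); plug face starts 5 to 14 mm below the edge, knob 28 mm below
- lid_a_center (a point): one of 3 lids alike outside: blue disc 76 mm wide (6 mm plate, 7 mm skirt below its edge), black round knob on top, 20 mm wide, 30 tall; white plug below, 19 mm deep, 52 to 66 wide (this differs). 60 g. Point: on the axis, half-way: 27.5 mm from plug bottom and from knob top, 2.5 above the plate top. z points out of the knob; lying knob up, point is 27.5 mm over the table. In rack, z near level
- lid_tried_center (a point): one of 3 lids alike outside: blue disc 76 mm wide (6 mm plate, 7 mm skirt below its edge), black round knob on top, 20 mm wide, 30 tall; white plug below, 19 mm deep, 52 to 66 wide (this differs). 60 g. Point: on the axis, half-way: 27.5 mm from plug bottom and from knob top, 2.5 above the plate top. z points out of the knob; lying knob up, point is 27.5 mm over the table. Lies so, fits nothing
- lid_b_center (a point): one of 3 lids alike outside: blue disc 76 mm wide (6 mm plate, 7 mm skirt below its edge), black round knob on top, 20 mm wide, 30 tall; white plug below, 19 mm deep, 52 to 66 wide (this differs). 60 g. Point: on the axis, half-way: 27.5 mm from plug bottom and from knob top, 2.5 above the plate top. z points out of the knob; lying knob up, point is 27.5 mm over the table. In rack, z near level
- canister_p_rim (a point): centre of the open rim (steel neck's top) of one of 2 white round canisters, 90 mm high, 76 wide, 0.8 kg, loose; z up. Mouth 55 to 62 mm wide, 28 deep, sprung balls in it snap over the fitting plug at about 5 to 15 N push. Lid home: its point 8.5 mm above this one; not home or not fitting: 5 mm or more higher. Which canister is on the mat, and which lid fits it, varies
- canister_q_rim (a point): centre of the open rim (steel neck's top) of one of 2 white round canisters, 90 mm high, 76 wide, 0.8 kg, loose; z up. Mouth 55 to 62 mm wide, 28 deep, sprung balls in it snap over the fitting plug at about 5 to 15 N push. Lid home: its point 8.5 mm above this one; not home or not fitting: 5 mm or more higher. Which canister is on the mat, and which lid fits it, varies
Not all that is in view belongs to the job. What is shaped like the part that bears canister_q_rim but green is not meant. Leave any green look-alike of the part that bears lid_a_center alone.

How it is judged:
By the outcome, as a careful person would: the job done as asked, in the order asked, and still so for the second after the job is handed in, with the robot touching nothing.
It also fails if it takes over 69 s, if anything falls off the work surface, if the arm or the gripper's body presses on something with over 40 N, if the wrist force passes 120 N, or if a joint passes its speed limit or range.

### The arm

A 7-joint arm with a two-finger parallel gripper is mounted at the origin on a cart in front of the work surface, level with it; the furniture and walls round the work are solid. World frame = base frame: x ahead of the robot, y to its left, z up, the work surface at z = 0. Lengths are in m, angles in rad, forces in N, time in s.
With the tool pointing down it reaches from about 0.4 to 0.85 m from the base axis. Payload 6.9 kg.
Tool frame: the origin (TCP) lies at the very end of the fingers, on their centre line; the grasp point (between the pads) lies 19 mm behind it; z points along the fingers, y is the line along which they close (so a half turn about z gives the same grasp; the last joint's range is limited). The gripper opens to 85 mm and grips with 20 to 120 N. Pads are 22 mm wide; open, the fingers measure 114 mm over their backs; the gripper's body (76 mm by 85 mm) begins 54 mm behind the grasp point. The pads swing forward as they close: fully open they stand 13 mm farther back than shut.
Start: joints at [-1.028, 0.507, -0.238, 1.5, 0.126, 1.149, -0.155], TCP at [0.264, 0.566, 0.231] pointing down, gripper open.
Joint ranges: [-3.08, 3.08], [-0.24, 2.05], [-1.43, 1.35], [0, 2.5], [-1.52, 4.66], [0.17, 1.96], [-2.89, 2.89]. Speed limits (rad/s): [2.39, 2.39, 3.14, 3.14, 3.14, 3.14, 3.14].

### API

Orientations are given as a 3x3 rotation matrix whose columns are the frame's x, y, z axes.
In Python, from bench import arm gives the robot as it stands. Calls block until the motion is done:
- arm.movep(position, orientation): joint-space move of the TCP to a pose.
- arm.servo_line(position, rotation=None, v=0.15): straight line of the TCP; rotation=None keeps the orientation; v is the mean speed in m/s.
- arm.movej(angles): joint-space move.
- arm.open_gripper() and arm.close_gripper(): open the fingers fully, or close them until they stop; the grip force is fixed at half the most.
- arm.dwell(seconds).
- arm.ik(position, orientation): joint angles nearest the present ones, or None.
- arm.sense(): the state.
- arm.grab_frame(name): name is "side" or "top" or "wrist"; returns a dict with "img" (384x512x3 uint8, red, green, blue), "range_z" (384x512 float32, m along the optical axis (not along the pixel's ray), 0 where there is no reading), "intrinsics" (3x3 intrinsics, pixels), "R" (3x3) and "t" (3): a world point X has camera coordinates R X + t. Camera axes: x right, y down, z forward; pixel columns grow to the right and rows downward; lengths in m; the calibration is good to about 2 mm. A picture is of the moment at which its call begins.
A pose or a line that the arm cannot do raises arm.MotionError and nothing moves.
- arm.finish_job(): hands the job in; it is judged then, once.
The state is a dict: "time_s": time; "joint_pos": joint angles; "joint_velocities": joint speeds; "joint_efforts": joint torques, N m; "tcp_pos": TCP position; "orientation": TCP orientation; "ft_force": force on the tool from outside, world axes, zero at the start; "wrist_torque": the same for the moment, N m; "width": opening from 0.0 (shut) to 1.0 (fully open); "grasp_force": force on a finger pad.
Only numpy, scipy, OpenCV 4.12 (cv2) and the standard library are available. Lean on these libraries where they do the work, as an engineer would, in place of code of your own. Each camera call takes 0.05 s, during which the arm holds its last target. There are 200 camera calls.

## Working session

There is one attempt and no reset: what is moved stays moved. The work goes in short steps, each a Python script; the robot and the scene stay as the last script left them, time stands still between calls to the robot, and variables do not carry over. Pictures are saved under pics/ and viewed, at most 10 in all, crops included, and the job is handed in when it is done.

```bash
ls; mkdir -p pics; python3 - <<'E'
from bench import arm
import cv2, numpy as np
for n in ("top","side"):
    f=arm.grab_frame(n); np.savez(f"pics/{n}0.npz",**f)
    cv2.imwrite(f"pics/{n}0.png",cv2.cvtColor(f["img"],cv2.COLOR_RGB2BGR))
    print(n,f["intrinsics"].round(1).tolist(),(-f["R"].T@f["t"]).round(3),f["R"].round(2).tolist())
s=arm.sense();print(s["time_s"],s["ft_force"],s["width"])
print(np.array(s["orientation"]).round(3))
E
```

```text
pics
top [[446.1, 0.0, 257.8], [0.0, 446.1, 192.4], [0.0, 0.0, 1.0]] [0.393 0.166 1.096] [[0.01, -1.0, 0.01], [-0.98, -0.01, -0.17], [0.17, -0.0, -0.98]]
side [[409.7, 0.0, 261.0], [0.0, 409.7, 191.9], [0.0, 0.0, 1.0]] [ 0.3   -0.6    0.509] [[0.95, -0.32, 0.01], [-0.15, -0.46, -0.88], [0.29, 0.83, -0.48]]
0.1 [-0.14081132 -0.15286747  0.31774613] 1.0010845167956606
[[-0.906  0.423 -0.001]
 [ 0.423  0.906 -0.001]
 [-0.    -0.002 -1.   ]]
```

View pics/top0.png

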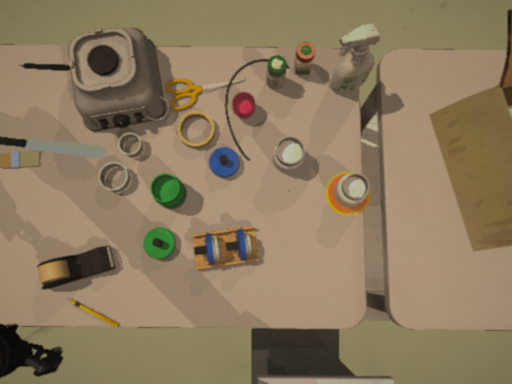

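View pics/side0.png

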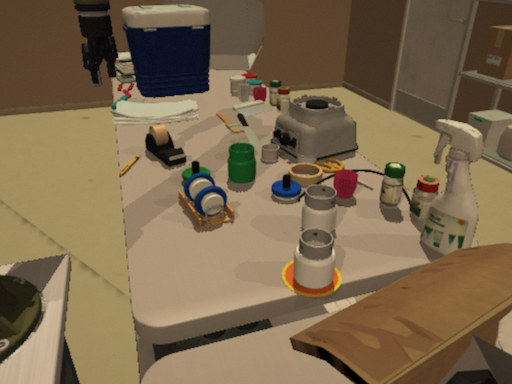

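The top view shows:
- the mat at (348,193), with its canister rim at (354,185)
- the second canister at (289,153)
- the tried lid at (224,162)
- the rack at (226,248), with blue lids at (212,248) and (243,244) and knobs toward image left (+y)

The side view agrees: the rack is at (205,200), with the white plugs facing the camera, and the mat canister is at (315,260).

```bash
cat > h.py <<'E'
import numpy as np, cv2
def cloud(f):
    K=f["intrinsics"]; z=f["range_z"]; v,u=np.mgrid[:384,:512]
    p=np.stack([(u-K[0,2])*z/K[0,0],(v-K[1,2])*z/K[1,1],z],-1)
    P=(p-f["t"])@f["R"]; P[z==0]=np.nan; return P
def proj(f,X):
    c=f["R"]@np.asarray(X)+f["t"]; q=f["intrinsics"]@c; return q[:2]/q[2]
def ray(f,uv,h):   # pixel -> world point on plane z=h
    d=f["R"].T@np.linalg.inv(f["intrinsics"])@np.array([*uv,1.]); o=-f["R"].T@f["t"]
    return o+d*(h-o[2])/d[2]
def blue(f):
    h=cv2.cvtColor(f["img"],cv2.COLOR_RGB2HSV); return cv2.inRange(h,(105,140,50),(128,255,255))
def circ(p):  # algebraic circle fit
    A=np.c_[2*p,np.ones(len(p))]; s=np.linalg.lstsq(A,(p**2).sum(1),rcond=None)[0]
    return s[:2],np.sqrt(s[2]+s[:2]@s[:2])
E
python3 - <<'E'
from h import *
for n in ("top","side"):
    f=dict(np.load(f"pics/{n}0.npz")); P=cloud(f); m=blue(f)
    k,l,st,c=cv2.connectedComponentsWithStats(m)
    print(n,"table z",np.nanmedian(P[...,2]))
    for i in range(1,k):
        if st[i,4]<60: continue
        q=P[l==i]; q=q[~np.isnan(q[:,0])]
        if len(q) and q[:,2].mean()<.12: print(st[i],c[i].round(),len(q),np.percentile(q,[2,50,98],axis=0).round(4).tolist())
    z=P[...,2]
    M=((z>.082)&(z<.1)).astype(np.uint8)
    k,l,st,c=cv2.connectedComponentsWithStats(M,connectivity=8)
    for i in range(1,k):
        if st[i,4]<25: continue
        q=P[l==i]; 
        if abs(q[:,1].mean())<.45 and q[:,0].mean()<.75:
            print("rim?",c[i].round(),st[i,4],[np.round(a,4) for a in circ(q[:,:2])],q[:,2].max().round(4),q.mean(0).round(3))
    h=cv2.cvtColor(f["img"],cv2.COLOR_RGB2HSV); Y=cv2.inRange(h,(8,170,150),(32,255,255))
    k,l,st,c=cv2.connectedComponentsWithStats(Y)
    for i in range(1,k):
        if st[i,4]>80:
            q=P[l==i]; q=q[~np.isnan(q[:,0])]; print("yel",c[i].round(),st[i,4],np.percentile(q,[1,99],axis=0).round(4).tolist())
E
```

```text
top table z -0.0009183506398319588
[210 148  27  28 453] [222. 162.] 452 [[0.6257, 0.2215, 0.0207], [0.6574, 0.2529, 0.0246], [0.6911, 0.279, 0.0283]]
[239 230   6  26 105] [242. 243.] 105 [[0.4314, 0.1927, 0.0666], [0.4559, 0.198, 0.0782], [0.4842, 0.2048, 0.0836]]
[207 235   6  27 100] [209. 248.] 100 [[0.4152, 0.2655, 0.065], [0.4439, 0.2718, 0.078], [0.4743, 0.2783, 0.0837]]
rim? [290. 149.] 140 [array([0.6727, 0.0896]), np.float64(0.0321)] 0.0944 [0.674 0.089 0.088]
rim? [164. 188.] 159 [array([0.5802, 0.3773]), np.float64(0.0321)] 0.0941 [0.58  0.377 0.088]
rim? [356. 186.] 142 [array([ 0.5893, -0.062 ]), np.float64(0.0284)] 0.093 [ 0.589 -0.063  0.088]
yel [188.  92.] 284 [[0.8025, 0.3115, 0.0037], [0.882, 0.3796, 0.0142]]
yel [340. 198.] 474 [[0.5348, -0.1137, -0.0038], [0.6412, -0.0081, 0.0053]]
yel [ 98. 316.] 132 [[0.2636, 0.4936, 0.0046], [0.3098, 0.5795, 0.0157]]
side table z 0.00032915129161465253
[185 173  29  26 157] [195. 181.] 157 [[0.4085, 0.2611, 0.0229], [0.4295, 0.2698, 0.0669], [0.4772, 0.2795, 0.0809]]
[272 181  29  16 350] [286. 189.] 349 [[0.6229, 0.2091, 0.0133], [0.6503, 0.2299, 0.0241], [0.6903, 0.2715, 0.0269]]
[192 185  34  30 260] [207. 196.] 260 [[0.4188, 0.187, 0.0161], [0.4405, 0.1944, 0.062], [0.4892, 0.2045, 0.0807]]
rim? [241. 148.] 155 [array([0.5792, 0.3763]), np.float64(0.032)] 0.092 [0.579 0.375 0.087]
rim? [320. 192.] 236 [array([0.6719, 0.0877]), np.float64(0.0322)] 0.0912 [0.671 0.087 0.087]
rim? [316. 238.] 309 [array([ 0.5883, -0.0644]), np.float64(0.0286)] 0.092 [ 0.588 -0.065  0.087]
yel [333. 166.] 108 [[0.7878, 0.2271, 0.0043], [0.8773, 0.379, 0.0591]]
yel [288. 275.] 246 [[0.5321, -0.0877, -0.0011], [0.5666, -0.0143, 0.0318]]
yel [336. 279.] 129 [[0.6099, -0.1117, -0.0109], [0.6401, -0.0594, 0.0031]]
```

```bash
python3 - <<'E'
from h import *
import cv2
f=dict(np.load("pics/side0.npz")); P=cloud(f); img=f["img"]
c=img[165:235,165:245]; cv2.imwrite("pics/crop1.png",cv2.cvtColor(cv2.resize(c,None,fx=7,fy=7,interpolation=cv2.INTER_CUBIC),cv2.COLOR_RGB2BGR))
t=dict(np.load("pics/top0.npz")); Pt=cloud(t); m=blue(t)
k,l,st,_=cv2.connectedComponentsWithStats(m)
for i in range(1,k):
    if st[i,2]<8 and st[i,4]>60:
        q=Pt[l==i]; q=q[q[:,2]>.06]; b=np.polyfit(q[:,0],q[:,1],1); print("top edge slope->yaw deg",np.degrees(np.arctan(b[0])),q.mean(0),
          "highest",q[q[:,2]>np.percentile(q[:,2],80)].mean(0))
yh=np.array([-.173,.985]); xh=np.array([.985,.173]); o=np.array([.451,.235])
h=cv2.cvtColor(img,cv2.COLOR_RGB2HSV)
W=(h[...,1]<70)&(h[...,2]>110)
R=np.stack([(P[...,:2]-o)@xh,(P[...,:2]-o)@yh,P[...,2]],-1)
for y0 in (-.0375,.0375):
    M=W&(abs(R[...,1]-(y0-.012))<.022)&(abs(R[...,0])<.045)&(R[...,2]>.012)&(R[...,2]<.085)
    q=R[M]; print(y0,M.sum(),np.percentile(q,[1,50,99],axis=0).round(4).tolist())
    print(np.histogram(q[:,1],bins=8))
    mm=M.astype(np.uint8)*255; ct=max(cv2.findContours(mm,0,1)[0],key=cv2.contourArea); print(cv2.boundingRect(ct),cv2.fitEllipse(ct))
E
```

```text
top edge slope->yaw deg 8.063961409270563 [0.45708078 0.19853407 0.07737582] highest [0.45412771 0.19796724 0.08222227]
top edge slope->yaw deg 8.295290918776825 [0.44431941 0.27178656 0.07675392] highest [0.44505493 0.27240502 0.08171378]
-0.0375 44 [[-0.0238, -0.0578, 0.0133], [-0.003, -0.0523, 0.0648], [0.0188, -0.0318, 0.0811]]
(array([11, 15,  5,  1,  1,  6,  3,  2]), array([-0.05798209, -0.05456536, -0.05114863, -0.0477319 , -0.04431517,
       -0.04089844, -0.03748171, -0.03406498, -0.03064825]))
(208, 194, 10, 5) ((212.0920867919922, 195.6758270263672), (2.747762441635132, 9.27631950378418), 69.85226440429688)
0.0375 46 [[-0.0383, 0.0173, 0.0313], [-0.001, 0.0213, 0.0681], [0.021, 0.0454, 0.0723]]
(array([16, 19,  5,  0,  4,  0,  0,  2]), array([0.01673642, 0.02034556, 0.02395469, 0.02756382, 0.03117295,
       0.03478208, 0.03839121, 0.04200035, 0.04560948]))
(195, 178, 16, 5) ((202.2265625, 180.90138244628906), (4.912932395935059, 14.223937034606934), 98.13021850585938)
```

View pics/crop1.png

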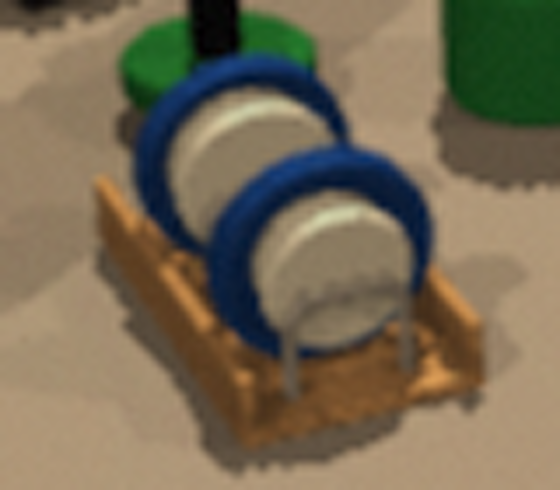

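The crop shows the near lid (lower right, about (335,270)) with a plug about 0.69 of the disc width, so 52–54 mm. The far lid (250,150) is about 0.81, or 62 mm. The rim on the mat is the narrower one (fitted radius 28.6 mm against 32.2 mm), so I'll try the near lid first.

```bash
cat >> h.py <<'E'
def down(yv):  # tool down, y axis along yv (horizontal)
    y=np.array([*yv,0.]); y/=np.linalg.norm(y); z=np.array([0,0,-1.]); return np.c_[np.cross(y,z),y,z]
def lay(phi,alpha,s): # tool z along heading phi, pitched alpha below level; lid axis = s*tool y
    d=np.array([np.cos(phi),np.sin(phi),0]); up=np.array([0,0,1.])
    z=np.cos(alpha)*d-np.sin(alpha)*up; u=np.sin(alpha)*d+np.cos(alpha)*up; y=s*u
    return np.c_[np.cross(y,z),y,z]
YH=np.array([-.156,.988]); PG=np.array([.4575,.192])
E
python3 - <<'E'
from h import *
from bench import arm
a=np.radians(42)
for s in (1,-1):
    print(s,"grasp",[None if q is None else np.round(q,2).tolist() for q in (arm.ik([*PG,.057],down(s*YH)),arm.ik([*PG,.2],down(s*YH)))])
    for deg in (-60,-30,0,30,60,98):
        for xy in ((.47,.05),(.5,.07),(.56,.06)):
            qs=[arm.ik([*xy,z],lay(np.radians(deg),a,s)) for z in (.045,.15)]
            print(s,deg,xy,[None if q is None else np.round(q,2).tolist() for q in qs])
E
```

```text
1 grasp [[-0.25, 0.55, -0.29, 2.05, 0.27, 0.58, 1.0], [-0.23, 0.34, -0.29, 1.88, 0.12, 0.94, 1.15]]
1 -60 (0.47, 0.05) [[-1.0, 0.8, 0.38, 2.28, 1.15, 0.61, -2.88], [-1.16, 0.61, 0.61, 2.23, 0.86, 0.68, -2.42]]
1 -60 (0.5, 0.07) [[-1.14, 0.89, 0.65, 2.19, 0.86, 0.46, -2.54], [-1.15, 0.65, 0.62, 2.14, 0.78, 0.7, -2.33]]
1 -60 (0.56, 0.06) [[-1.03, 0.89, 0.61, 2.08, 0.86, 0.49, -2.45], [-1.05, 0.69, 0.64, 2.03, 0.75, 0.68, -2.21]]
1 -30 (0.47, 0.05) [None, None]
1 -30 (0.5, 0.07) [None, [0.04, 0.72, -1.23, 2.46, 1.52, 1.52, -2.77]]
1 -30 (0.56, 0.06) [[-1.05, 0.91, 0.75, 2.43, 2.72, 0.47, 2.38], [0.16, 0.77, -1.23, 2.35, 1.63, 1.52, -2.6]]
1 0 (0.47, 0.05) [None, None]
1 0 (0.5, 0.07) [None, None]
1 0 (0.56, 0.06) [None, None]
1 30 (0.47, 0.05) [None, None]
1 30 (0.5, 0.07) [None, None]
1 30 (0.56, 0.06) [None, [0.91, 0.72, -1.22, 2.46, 2.61, 0.48, -1.97]]
1 60 (0.47, 0.05) [[1.13, 1.09, -1.22, 2.42, 2.02, 0.18, -0.62], [1.1, 0.66, -1.02, 2.35, -1.05, 0.29, 2.3]]
1 60 (0.5, 0.07) [[1.05, 1.1, -1.22, 2.37, 2.03, 0.2, -0.67], [1.01, 0.68, -1.02, 2.3, -1.05, 0.25, 2.26]]
1 60 (0.56, 0.06) 
[... 1259 characters left out ...]
, 0.57, -0.88, 2.46, 3.21, 0.43, 0.56]]
-1 60 (0.47, 0.05) [[0.98, 0.9, -0.87, 2.42, 4.22, 0.21, 0.35], [0.46, 0.48, -0.04, 2.36, -1.39, 0.83, -0.41]]
-1 60 (0.5, 0.07) [[1.05, 1.1, -1.22, 2.37, 2.03, 0.2, 2.47], [0.52, 0.5, -0.24, 2.31, -1.41, 0.71, -0.48]]
-1 60 (0.56, 0.06) [[-0.3, 1.16, 1.15, 2.23, 4.6, 1.81, -0.25], [0.36, 0.55, -0.04, 2.17, -1.36, 0.82, -0.59]]
-1 98 (0.47, 0.05) [[0.35, 0.81, 0.01, 1.98, -0.86, 1.04, -0.36], [0.27, 0.64, 0.14, 1.93, -0.83, 1.25, -0.48]]
-1 98 (0.5, 0.07) [[0.3, 0.82, 0.0, 1.92, -0.88, 1.06, -0.41], [0.22, 0.66, 0.13, 1.88, -0.85, 1.25, -0.53]]
-1 98 (0.56, 0.06) [[0.25, 0.87, 0.06, 1.75, -0.88, 1.16, -0.49], [0.2, 0.73, 0.16, 1.71, -0.86, 1.33, -0.6]]
```

```bash
cat >> h.py <<'E'
def save(arm,n,tag):
    f=arm.grab_frame(n); np.savez(f"pics/{n}{tag}.npz",**f); cv2.imwrite(f"pics/{n}{tag}.png",cv2.cvtColor(f["img"],cv2.COLOR_RGB2BGR)); return f
def st(arm,msg=""):
    s=arm.sense(); print(msg,round(s["time_s"],2),np.round(s["tcp_pos"],4),"F",np.round(s["ft_force"],1),"w",round(s["width"],3),"g",round(s["grasp_force"],1)); return s
E
python3 - <<'E'
from h import *
from bench import arm
R=down(-YH)
arm.movep([*PG,.2],R); st(arm,"above"); save(arm,"wrist","1")
arm.servo_line([*PG,.057],v=.12); st(arm,"down")
arm.close_gripper(); st(arm,"closed")
arm.servo_line([*PG,.2],v=.15); st(arm,"up"); save(arm,"side","1")
E
```

```text
above 1.66 [0.4574 0.1931 0.2   ] F [-0.1  0.2 -0.2] w 0.999 g 0.0
down 3.05 [0.4579 0.1921 0.0575] F [ 0.1 -0.3 -0.3] w 1.002 g 0.0
closed 3.63 [0.4576 0.1926 0.0574] F [-2.1  2.1  5.6] w 0.273 g 58.7
up 4.73 [0.457  0.1917 0.1992] F [-0.1  0.8 -0.8] w 0.269 g 58.6
```

View pics/side1.png

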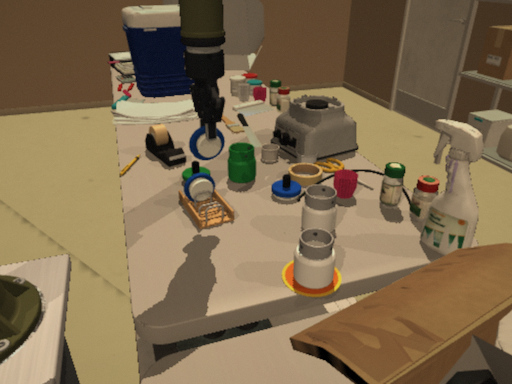

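The lid is held in the gripper at (207,142), clear of the rack, and the far lid is still in place. Next I lay it flat.

```bash
python3 - <<'E'
from h import *
from bench import arm
R=lay(np.radians(98),np.radians(42),-1); xy=(.44,.07)
arm.movep([*xy,.16],R); st(arm,"above")
arm.servo_line([*xy,.048],v=.1); s=st(arm,"low"); f0=s["ft_force"][2]
for z in (.045,.042,.040,.038):
    arm.servo_line([*xy,z],v=.04); s=st(arm,z)
    if s["ft_force"][2]-f0>2.5: break
arm.open_gripper(); st(arm,"open")
d=np.array([np.cos(np.radians(98)),np.sin(np.radians(98)),0]); p=np.array(s["tcp_pos"])
arm.servo_line(p-.05*d,v=.1); arm.servo_line(p-.07*d+[0,0,.12],v=.15); st(arm,"off")
save(arm,"top","2"); f=save(arm,"side","2")
E
```

```text
above 5.97 [0.4398 0.0707 0.1599] F [ 1.   0.9 -0.4] w 0.277 g 58.6
low 7.23 [0.4402 0.07   0.0485] F [ 0.5  0.2 -0.2] w 0.274 g 58.6
0.045 7.48 [0.4401 0.07   0.0451] F [ 0.3  0.3 -0.4] w 0.272 g 58.6
0.042 7.73 [0.4399 0.07   0.0419] F [-0.3 -0.6 -0.3] w 0.275 g 58.6
0.04 7.98 [0.4399 0.07   0.0399] F [ 0.8  0.  -0.5] w 0.273 g 58.6
0.038 8.23 [0.4399 0.07   0.0379] F [-0.6 -0.  -0.1] w 0.273 g 58.6
open 8.86 [0.44  0.07  0.038] F [ 0.4  0.2 -0.1] w 0.995 g 0.1
off 10.47 [0.4493 0.0011 0.1574] F [ 0.3 -0.2  0.1] w 0.999 g 0.0
```

View pics/side2.png

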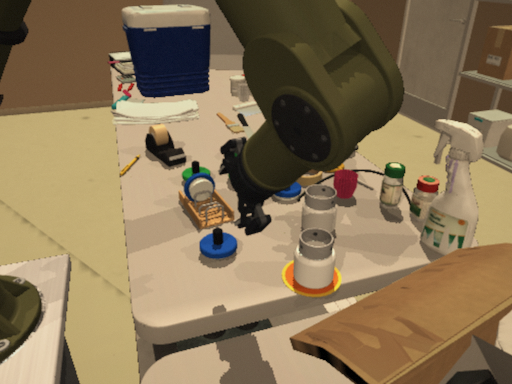

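The lid lies flat with its knob up, at pixel (218,245). Next I locate the knob, the lid and the mat canister's rim from two views.

```bash
cat >> h.py <<'E'
def findlid(f,near,r=.06):
    P=cloud(f); m=blue(f)>0; d=np.linalg.norm(P[...,:2]-near,axis=-1)
    q=P[m&(d<r)&(P[...,2]<.04)]; q=q[q[:,2]>np.nanmedian(q[:,2])-.004]
    hull=cv2.convexHull(q[:,:2].astype(np.float32))[:,0].astype(float)
    k=P[(d<r)&(P[...,2]>.04)&(P[...,2]<.065)&(cv2.cvtColor(f["img"],cv2.COLOR_RGB2GRAY)<70)]
    return circ(hull),np.median(q[:,2]),(k[:,:2].min(0)+k[:,:2].max(0))/2 if len(k) else None,k[:,2].max() if len(k) else None
def findrim(f,near):
    P=cloud(f); d=np.linalg.norm(P[...,:2]-near,axis=-1); q=P[(d<.045)&(P[...,2]>.082)&(P[...,2]<.1)]
    return circ(q[:,:2]),np.median(q[:,2]),np.percentile(q[:,2],95)
E
python3 - <<'E'
from h import *
from bench import arm
arm.movep([.46,.04,.2],down(-YH)); st(arm)
w=save(arm,"wrist","3"); t=save(arm,"top","3"); s=dict(np.load("pics/side2.npz"))
c=s["R"]; 
near=ray(s,(218,245),.025)[:2]; print("near",near)
for n,f in (("side",s),("wrist",w),("top",t)):
    try: print(n,findlid(f,near))
    except Exception as e: print(n,"lid",e)
for n,f in (("side",s),("top",t),("wrist",w)):
    try: print(n,"rim",findrim(f,(.589,-.063)))
    except Exception as e: print(n,"rim",e)
E
```

```text
11.49 [0.4593 0.0396 0.1993] F [ 0.5 -0.6 -0.4] w 1.0 g 0.0
near [0.43633876 0.05315179]
side ((array([0.43788814, 0.06181312]), np.float64(0.035805566294534207)), np.float64(0.024537295933091112), array([0.43723597, 0.06244829]), np.float64(0.05577469528361426))
wrist ((array([0.43993954, 0.06314696]), np.float64(0.036468178666364384)), np.float64(0.024294553022573398), array([0.43932733, 0.06334364]), np.float64(0.05614676205783279))
top ((array([0.43427219, 0.04931929]), np.float64(0.020670148796724196)), np.float64(0.02447282500023445), array([0.43912536, 0.06569151]), np.float64(0.059765516344323574))
side rim ((array([ 0.58832783, -0.06445972]), np.float64(0.028571352412757513)), np.float64(0.08731872679446272), np.float64(0.09007524066393766))
top rim ((array([ 0.59118777, -0.06194698]), np.float64(0.026911209069066917)), np.float64(0.08889193990095093), np.float64(0.09184114463815075))
wrist rim ((array([ 0.58933758, -0.0648506 ]), np.float64(0.02844463855328881)), np.float64(0.0886426734051095), np.float64(0.09025008780413701))
```

View pics/wrist3.png

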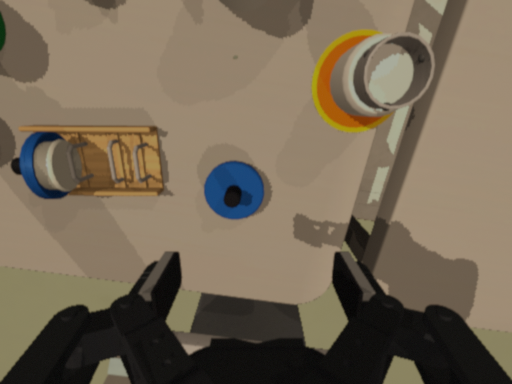

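The wrist view shows the lid at (235,190) with its knob up, and the canister on the mat at (385,75). The side and wrist views agree within 2 mm.

```bash
python3 - <<'E'
from h import *
from bench import arm
L=[.4392,.0630]; R=down(-YH)
arm.movep([*L,.11],R); arm.servo_line([*L,.030],v=.1); st(arm,"at")
arm.close_gripper(); st(arm,"closed")
arm.servo_line([*L,.19],v=.15); st(arm,"up")
arm.movep([.56,-.05,.22],R); w=save(arm,"wrist","4"); s=save(arm,"side","4"); st(arm)
for n,f in (("side",s),("wrist",w)):
    try: print(n,"rim",findrim(f,(.589,-.063)))
    except Exception as e: print(n,"rim",e)
P=cloud(s); m=blue(s)>0; q=P[m&(np.linalg.norm(P[...,:2]-[.56,-.05],axis=-1)<.07)&(P[...,2]>.1)]
q=q[~np.isnan(q[:,0])]; print(len(q),np.percentile(q,[2,50,98],axis=0).round(4).tolist())
E
```

```text
at 13.01 [0.4398 0.0629 0.0306] F [ 0.9 -0.5 -0. ] w 0.999 g 0.0
closed 13.63 [0.4393 0.0631 0.0302] F [-0.6  0.2  5. ] w 0.207 g 58.5
up 14.85 [0.4387 0.0629 0.1893] F [-0.2  0.9 -0.5] w 0.209 g 58.6
 15.66 [ 0.5592 -0.0487  0.2192] F [-0.4  0.3 -0.6] w 0.212 g 58.6
side rim ((array([ 0.5883199 , -0.06454908]), np.float64(0.028682215210553898)), np.float64(0.08726464606859098), np.float64(0.09015142750040853))
wrist rim ((array([ 0.59036851, -0.06553397]), np.float64(0.02829365366999724)), np.float64(0.08897190018086823), np.float64(0.09023330973499263))
760 [[0.5216, -0.0864, 0.2013], [0.5473, -0.0684, 0.2127], [0.5891, -0.0256, 0.2142]]
```

View pics/side4.png

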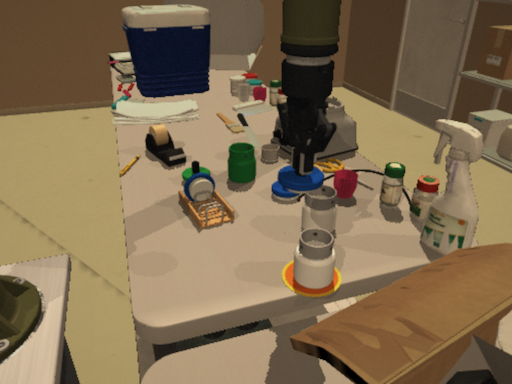

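View pics/wrist4.png

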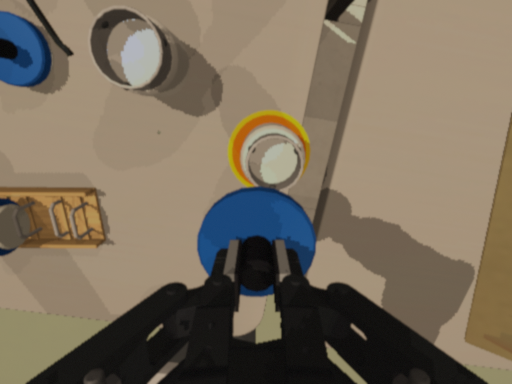

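The lid hangs level by its knob in both views (side (301,178), wrist (257,240)). The canister rim is at (275,160) in the wrist picture. Next I measure the lid-to-rim offset within one view.

```bash
python3 - <<'E'
from h import *
from scipy.optimize import least_squares
tcp=np.array([.5592,-.0487])
for n in ("wrist4","side4"):
    f=dict(np.load(f"pics/{n}.npz")); P=cloud(f); m=blue(f)>0
    M=(m&(np.linalg.norm(P[...,:2]-tcp,axis=-1)<.07)&(P[...,2]>.15)).astype(np.uint8)*255
    ct=max(cv2.findContours(M,0,1)[0],key=cv2.contourArea)[:,0]
    h=cv2.convexHull(ct)[:,0]
    # silhouette rays onto plate-top plane, robust fit of the known 38 mm circle
    X=np.array([ray(f,(u+.0,v),.2137)[:2] for u,v in ct if (n=="side4" or v<275)])
    if n=="side4": X=X
    r=least_squares(lambda c:np.linalg.norm(X-c,axis=1)-.038,tcp,loss="soft_l1",f_scale=.0007)
    print(n,"lid-tcp",(r.x-tcp).round(4),"rms",np.median(abs(r.fun)),"rim",findrim(f,(.589,-.063))[0][0].round(4))
    lid=P[M>0]; print(np.polyfit(lid[:,0],lid[:,2],1)[0],np.polyfit(lid[:,1],lid[:,2],1)[0],np.median(lid[:,2]))
E
```

```text
wrist4 lid-tcp [ 0.0012 -0.0029] rms 0.0019673544483158334 rim [ 0.5904 -0.0655]
-0.03363067668896765 0.005067363838739665 0.21290557409772087
side4 lid-tcp [-0.0097 -0.019 ] rms 0.0026548793289360717 rim [ 0.5883 -0.0645]
0.026169570791718014 0.10494276071433052 0.2127031292559043
```

```bash
cat > push.py <<'E'
from h import *
from bench import arm
import sys
x,y=float(sys.argv[1]),float(sys.argv[2]); zs=[float(a) for a in sys.argv[3:]]
if arm.sense()["tcp_pos"][2]>.15: arm.movep([x,y,.150],down(-YH)); f0=st(arm,"hover")
for z in zs:
    arm.servo_line([x,y,z],v=.03); s=st(arm,z)
    if s["ft_force"][2]>14 and s["tcp_pos"][2]>.106: print("stop"); break
E
python3 push.py .5895 -.065 .125 .121 .119 .117 .114 .111
```

```text
hover 16.07 [ 0.5885 -0.0641  0.1496] F [0.2 0.  0.2] w 0.209 g 58.6
0.125 17.05 [ 0.5896 -0.0651  0.1251] F [ 0.3  0.3 -0.4] w 0.211 g 58.6
0.121 17.33 [ 0.5893 -0.0649  0.1208] F [-0.4  0.  -0.3] w 0.208 g 58.6
0.119 17.58 [ 0.5894 -0.065   0.1189] F [-0.6 -0.4 -0.3] w 0.211 g 58.6
0.117 17.83 [ 0.5894 -0.0649  0.1168] F [ 0.1  0.5 -0.7] w 0.212 g 58.6
0.114 18.08 [ 0.5893 -0.0649  0.1137] F [ 0.   0.2 -0.3] w 0.21 g 58.6
0.111 18.33 [ 0.5894 -0.065   0.1108] F [ 0.6  0.2 -0.7] w 0.212 g 58.6
```

The plug is in the mouth with no resistance so far, about 9 mm above home. I keep pressing.

```bash
python3 push.py .5895 -.065 .109 .107 .1055 .104 .103 .102 .101 .100 .099
```

```text
0.109 18.58 [ 0.5897 -0.0648  0.109 ] F [ 0.8  1.  -0.9] w 0.211 g 58.7
0.107 18.83 [ 0.5898 -0.0647  0.107 ] F [1.9 1.3 0.5] w 0.211 g 58.8
0.1055 19.08 [ 0.5895 -0.0647  0.1053] F [ 1.3  1.9 -1.6] w 0.214 g 58.6
0.104 19.33 [ 0.5893 -0.0649  0.1035] F [ 1.9  1.  -3. ] w 0.211 g 58.7
0.103 19.58 [ 0.5886 -0.0651  0.1022] F [ 1.4  0.5 -7.2] w 0.214 g 58.8
0.102 19.83 [ 0.589  -0.0653  0.1016] F [ 0.3  0.3 -6.8] w 0.21 g 58.7
0.101 20.08 [ 0.5893 -0.0653  0.1013] F [-1.5  0.2  0. ] w 0.212 g 59.4
0.1 20.33 [ 0.5896 -0.0654  0.1013] F [-4.3  1.7  9.4] w 0.212 g 60.3
0.099 20.58 [ 0.5898 -0.0654  0.1013] F [-6.3  2.1 16.5] w 0.209 g 61.2
```

Fz first went negative as the balls pulled the plug in, then met a hard stop at the expected home height. I release and check.

```bash
python3 - <<'E'
from h import *
from bench import arm
arm.servo_line([.5895,-.0652,.1012],v=.03); st(arm); arm.open_gripper(); st(arm,"open")
arm.servo_line([.5895,-.0652,.22],v=.12); arm.movep([.5,.02,.25],down(-YH)); arm.dwell(.5); st(arm)
w=save(arm,"wrist","5"); s=save(arm,"side","5"); t=save(arm,"top","5")
for n,f in (("wrist",w),("side",s)):
    P=cloud(f); m=blue(f)>0; q=P[m&(np.linalg.norm(P[...,:2]-[.589,-.065],axis=-1)<.06)]; q=q[q[:,2]>np.median(q[:,2])-.003]
    print(n,np.median(q[:,2]),q[:,:2].min(0),q[:,:2].max(0),"slopes",np.linalg.lstsq(np.c_[q[:,:2],np.ones(len(q))],q[:,2],rcond=None)[0][:2])
print(findrim(t,(.673,.089)),findrim(s,(.673,.089)))
E
```

```text
20.83 [ 0.5899 -0.0653  0.1013] F [-1.2  0.1  1.4] w 0.212 g 59.7
open 21.5 [ 0.5895 -0.0652  0.1012] F [-0.4  0.6  0.4] w 0.998 g 0.0
 23.72 [0.5001 0.0197 0.2498] F [ 0.2 -0.9  1. ] w 0.998 g 0.0
wrist 0.09533873387485489 [ 0.55296635 -0.10392412] [ 0.6257609  -0.02936453] slopes [ 0.00455926 -0.00653462]
side 0.0954301006105781 [ 0.55116812 -0.10299077] [ 0.62389281 -0.03266711] slopes [0.00389766 0.01813528]
((array([0.67271357, 0.08971275]), np.float64(0.03207837914432541)), np.float64(0.0887014931101428), np.float64(0.09180352343035261)) ((array([0.67183768, 0.08753621]), np.float64(0.03208513044371057)), np.float64(0.08689500263329186), np.float64(0.09022062071146479))
```

View pics/side5.png

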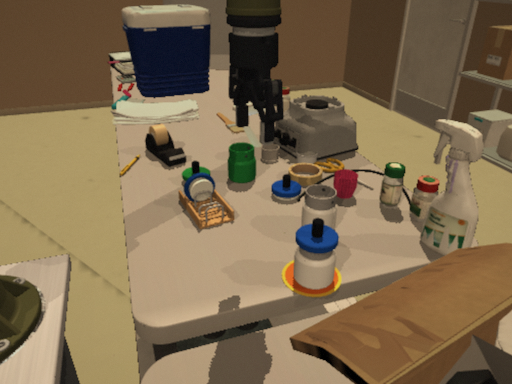

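The lid sits level at (316,240) with its plate top 6 mm above the rim, which is home. The canister stands on its mat, and the second canister has not moved.

```bash
python3 -c "
from bench import arm
print(arm.finish_job())"
```

```text
the job is handed in; nothing more can be done
None
```

The canister on the mat is closed: the first rack lid I tried snapped fully home, with the canister upright and the second canister unmoved, and the job was handed in at about 24 s of the 69 s allowed.

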